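# Uncap and align the two-beam light detector

## Task

Get the light detector ready for a run: first lift every orange dust cap off its lens barrel and stand it upright in a pocket of the white cap tray. Then turn the two black knobs until each red needle lies within the green band of its scale, and only then press the green start button fully down and let it go. Leave the bottle, jar and slide box behind the work alone.

Things in the scene. Friction and masses are not known exactly. Their poses are not given: they have to be found in the camera images.
- head: detector head, fixed: grey plate 165x165x12 mm with four upright dark lens barrels, 40 mm across, tops 42 mm above the table, at x = +-40 mm, y = +-40 mm in its frame. Origin: centre of its underside on the table. It stands left or right of the unit
- tray: white cap tray, loose (about 0.9 kg), on the other side of the unit from the head: 165x165 mm, walls and cross-shaped divider 5 mm thick and 22 mm high, floor 5 mm thick. Four square pockets 75 mm wide, one cap each, centred at x = +-40 mm, y = +-40 mm in its frame. Origin: centre of its underside
- cap_a: orange dust cap, a bell with a grip post on top, loose over a lens barrel (plain lift); absent (None) in some starts. Origin: centre of its open underside, z up; starts 16 mm above the table. Skirt 60 mm across, 31 mm high (inside 51 wide, 26 deep); post 22 mm across from 31 to 67 mm above the origin: pinch it there. 70 g. Starts on the barrel at -x, +y of the head
- cap_b: orange dust cap, a bell with a grip post on top, loose over a lens barrel (plain lift); absent (None) in some starts. Origin: centre of its open underside, z up; starts 16 mm above the table. Skirt 60 mm across, 31 mm high (inside 51 wide, 26 deep); post 22 mm across from 31 to 67 mm above the origin: pinch it there. 70 g. Starts on the barrel at -x, -y of the head
- cap_c: orange dust cap, a bell with a grip post on top, loose over a lens barrel (plain lift); absent (None) in some starts. Origin: centre of its open underside, z up; starts 16 mm above the table. Skirt 60 mm across, 31 mm high (inside 51 wide, 26 deep); post 22 mm across from 31 to 67 mm above the origin: pinch it there. 70 g. Starts on the barrel at +x, +y of the head
- cap_d: orange dust cap, a bell with a grip post on top, loose over a lens barrel (plain lift); absent (None) in some starts. Origin: centre of its open underside, z up; starts 16 mm above the table. Skirt 60 mm across, 31 mm high (inside 51 wide, 26 deep); post 22 mm across from 31 to 67 mm above the origin: pinch it there. 70 g. Starts on the barrel at +x, -y of the head
- unit: alignment unit, fixed: low box 150 (x) by 200 (y) by 35 mm high; origin: centre of its underside on the table; x points away from the robot. Near edge: two knobs, at x = -32 mm, y = +-50 mm; behind them two white scales, centred at x = +43 mm, y = +-50 mm. Left means +y
- grip_left (a point): point on the axis of the left knob, 24 mm above the unit's top and 61 mm above the table (knob's top: 73 mm): middle of the black round fluted knob, 44 mm across and 36 mm tall, axis upright. It stays in place as the knob turns
- knob_left (a joint): angle of the knob, rad, positive anticlockwise seen from above, range -5.8 to 5.8; stiff enough (0.05 N m) to stay where it is left. Turn it in several grasps
- tip_left (a point): middle of the left red needle, a line 34 mm long and 2 mm wide on the scale behind the left knob; it lies along the unit's x and slides along the unit's y. It is geared to its knob: 6 mm towards the unit's +y (left as the robot looks at it) for each radian anticlockwise; it cannot be moved otherwise
- mark_left (a point): middle of the green band, 40 mm long and 7 mm wide, on the left scale. Where it stands along the unit's y differs from start to start, but it stays there. When the needle is centred in the band this point and the needle's coincide
- grip_right (a point): point on the axis of the right knob, 24 mm above the unit's top and 61 mm above the table (knob's top: 73 mm): middle of the black round fluted knob, 44 mm across and 36 mm tall, axis upright. It stays in place as the knob turns
- knob_right (a joint): angle of the knob, rad, positive anticlockwise seen from above, range -5.8 to 5.8; stiff enough (0.05 N m) to stay where it is left. Turn it in several grasps
- tip_right (a point): middle of the right red needle, a line 34 mm long and 2 mm wide on the scale behind the right knob; it lies along the unit's x and slides along the unit's y. It is geared to its knob: 6 mm towards the unit's +y (left as the robot looks at it) for each radian anticlockwise; it cannot be moved otherwise
- mark_right (a point): middle of the green band, 40 mm long and 7 mm wide, on the right scale. Where it stands along the unit's y differs from start to start, but it stays there. When the needle is centred in the band this point and the needle's coincide
- start_top (a point): centre of the top of the round green push button, 32 mm across, on a small black box fixed to the table in front of the unit; pressed downward
- start (a joint): travel of the button: 0 up, 0.006 m fully pressed; its spring needs 5 N fully down and lifts it when let go
- blue_bottle: bystander: blue bottle with white cap, 40x40x78 mm, behind the work; origin at its underside
- slide_case: bystander: brown wooden slide box 91x110x31 mm, behind the work; origin at its underside
- sample_jar: bystander: small glass jar with green lid, 37x37x90 mm, behind the work; origin at its underside
There are look-alikes about, which are no part of the job. Leave any pink look-alike of the cap_b alone. Of the things that look like the part that bears start_top, the smaller one is meant.

How it is judged (in metres and radians):
On the way, in this order (a step that is already met when the one before it is completed fails the run):
1. every cap that is there stands in the tray (x of cap_a in the frame of tray between -0.055 and 0.055 m and y of cap_a in the frame of tray between -0.055 and 0.055 m and z of each of cap_a, cap_b, cap_c, cap_d in the frame of tray below 0.01 m and angle between each of cap_a, cap_b, cap_c, cap_d's own z axis and vertical below 0.12 rad and linear speed of each of cap_a, cap_b, cap_c, cap_d below 0.03 m/s and x of cap_b in the frame of tray between -0.055 and 0.055 m and y of cap_b in the frame of tray between -0.055 and 0.055 m and x of cap_c in the frame of tray between -0.055 and 0.055 m and y of cap_c in the frame of tray between -0.055 and 0.055 m and x of cap_d in the frame of tray between -0.055 and 0.055 m and y of cap_d in the frame of tray between -0.055 and 0.055 m), for 0.3 s.
2. both needles lie within their green bands (distance between tip_left and mark_left below 0.0025 m and distance between tip_right and mark_right below 0.0025 m), for 0.5 s.
3. the start button is pressed down (all of step 2 and value of joint start above 0.0045 m), for 0.05 s.
At the end, for the whole second after the job is handed in: every cap present stands upright (within 0.12 rad) and at rest on the floor of a tray pocket (its origin within 55 mm of the tray's centre in x and y of the tray, under 10 mm above the tray's underside); each needle's middle is within 2.5 mm of the middle of its green band; the button is up again (all of step 1 and all of step 2 and value of joint start below 0.002 m); the robot touches nothing.
It fails at once if blue_bottle is pushed away or tipped over (distance of blue_bottle from where it was at the start of the episode above 0.03 m or angle between blue_bottle's own z axis and vertical above 0.4 rad).
It fails at once if slide_case is pushed away or tipped over (distance of slide_case from where it was at the start of the episode above 0.03 m or angle between slide_case's own z axis and vertical above 0.4 rad).
It fails at once if sample_jar is pushed away or tipped over (distance of sample_jar from where it was at the start of the episode above 0.03 m or angle between sample_jar's own z axis and vertical above 0.4 rad).
Of cap_a, cap_b, cap_c, cap_d only 2 to 4 are there at a start; the rules pass over those that are not, and their reading is None.
At some moment in a run one of tray may be knocked a few centimetres aside while the robot is not near it.
Once in a run the grip may slacken for a moment while it holds something.
It also fails if it takes over 210 s, if anything falls off the work surface, if the arm or the gripper's body presses on something with over 40 N, if the wrist force passes 120 N, or if a joint passes its speed limit or range.

## Robot

A 6-joint arm with a two-finger parallel gripper is mounted at the origin on a cart in front of the work surface, level with it; the furniture and walls round the work are solid. World frame = base frame: x ahead of the robot, y to its left, z up, the work surface at z = 0. Lengths are in m, angles in degrees, forces in N, time in s.
With the tool pointing down it reaches from about 0.35 to 0.725 m from the base axis. Payload 4.3 kg.
Tool frame: the origin (TCP) lies at the very end of the fingers, on their centre line; the grasp point (between the pads) lies behind it (r.grasp_offset is the z of the grasp point in the tool frame, in m); z points along the fingers, y is the line along which they close (so a half turn about z gives the same grasp; the last joint's range is limited). The gripper opens to 85 mm and grips with 20 to 120 N. Pads are 22 mm wide; open, the fingers measure 114 mm over their backs; the gripper's body (76 mm by 85 mm) begins 54 mm behind the grasp point. The pads swing forward as they close: fully open they stand 13 mm farther back than shut.
Start: joints at [65.014, 21.618, 4.641, 73.018, 0, 83.68], TCP at [0.184, 0.545, 0.195] pointing down, gripper open.
Joint ranges: [-156.06, 156.06], [-48.1, 94.91], [-58.44, 69.94], [-101.28, 121.22], [-78.64, 73.56], [-180, 180]. Speed limits (degrees/s): [147.25, 147.25, 180, 180, 180, 180].

## Interface

Orientations are given as a 3x3 rotation matrix whose columns are the frame's x, y, z axes.
In Python, from station import telemetry, optics, sign_off, r gives the robot as it stands.
- The arm moves only by the shell command python3 -m handwheel 'ROWS' [OPENING] [FORCE]. ROWS is JSON, one flat list of numbers, 4 for each row, row after row: the shift along the world's x, y, z in mm, then the turn about the world's z in rad. A call has 1 to 12 rows; each row shifts and turns the commanded pose from where the row before left it; what a row does not reach is not made up. A row lasts 1/8 s, in which the tool goes at most 62.5 mm and 10.7 degrees, less where a joint would pass 70% of its speed; a pose out of reach is approached as far as the arm can. A call with a gripper value outside its range is refused whole. OPENING is the gripper's target within -1 to 1 (fully open at 1, half-way at 0, shut at -1), set as the call begins (- or left out, the last holds). The fingers move at their own pace and stop on an object; FORCE is the grip in N (left out, the last holds). Time passes only in rows, so rows that do not move let the fingers close. It gives the time, the measured TCP pose, the force, the opening and the grip force at its end, in the units of the state.
- telemetry.get_obs(): the state, without advancing time (a new reading comes with each control period).
- optics.grab_frame(name): name is "side" or "top"; returns the picture (480x640x3 uint8, red, green, blue); there is no depth.
- optics.camera_params(name): a dict with "fov_y" (degrees; the focal length in pixels is half the picture's height over the tangent of half this angle, whatever the lens; pixels are square), "cx", "cy" (the principal point, pixels), "R" (3x3) and "t" (3): a world point X has camera coordinates R X + t. Camera axes: x right, y down, z forward; pixel columns grow to the right and rows downward; lengths in m; the calibration is good to about 2 mm. A picture is of the moment at which its call begins. camera_params takes no time and is no camera call.
- sign_off(): hands the job in; it is judged then, once.
The state is a dict: "t": time; "q": joint angles; "dq": joint speeds; "tau": joint torques, N m; "tool_pos": TCP position; "tcp_rot": TCP orientation; "ft_force": force on the tool from outside, world axes, zero at the start; "wrist_torque": the same for the moment, N m; "width": finger opening in m; "finger_force": force on a finger pad.
Only numpy, scipy, OpenCV 4.12 (cv2) and the standard library are available. Lean on these libraries where they do the work, as an engineer would, in place of code of your own. Each camera call takes 0.05 s, during which the arm holds its last target. There are 200 camera calls.

## Working session

There is one attempt and no reset: what is moved stays moved. The work goes in short steps, Python scripts to look and compute and a shell command to move; the robot and the scene stay as the last step left them, time stands still between calls to the robot, and variables do not carry over. Pictures are saved under pics/ and viewed, at most 14 in all, crops included, and the job is handed in when it is done.

```bash
ls; mkdir -p pics
python3 - <<'E'
from station import telemetry, optics, r
import cv2,numpy as np
print(r.grasp_offset)
o=telemetry.get_obs();print(o['t'],o['tool_pos'],o['tcp_rot'],o['width'])
for n in('top','side'):
    print(n,optics.camera_params(n)); cv2.imwrite(f'pics/{n}0.png',optics.grab_frame(n)[:,:,::-1])
E
```

```text
pics
-0.0187
0.0 [0.18369512 0.54411062 0.19406257] [[-9.47418804e-01  3.19995136e-01 -8.49758059e-04]
 [ 3.19996191e-01  9.47417041e-01 -1.84052631e-03]
 [ 2.16115798e-04 -2.01566858e-03 -9.99997945e-01]] 0.08551035782598702
top {'fov_y': 48.429700141098884, 'cx': 337.2911833402303, 'cy': 242.19259558502208, 'R': array([[-0.01400891, -0.99990074,  0.00150271],
       [-0.99530424,  0.01380053, -0.09580714],
       [ 0.09577689, -0.0028378 , -0.99539878]]), 't': array([2.18763890e-04, 5.72089145e-01, 1.17521373e+00])}
side {'fov_y': 48.1341182252334, 'cx': 318.3699035106766, 'cy': 230.86656797286895, 'R': array([[-0.99889885, -0.04512839,  0.01282599],
       [-0.03455893,  0.52288473, -0.85170256],
       [ 0.03172945, -0.85120796, -0.52386854]]), 't': array([0.57899846, 0.06504116, 1.30663017])}
```

View pics/top0.png

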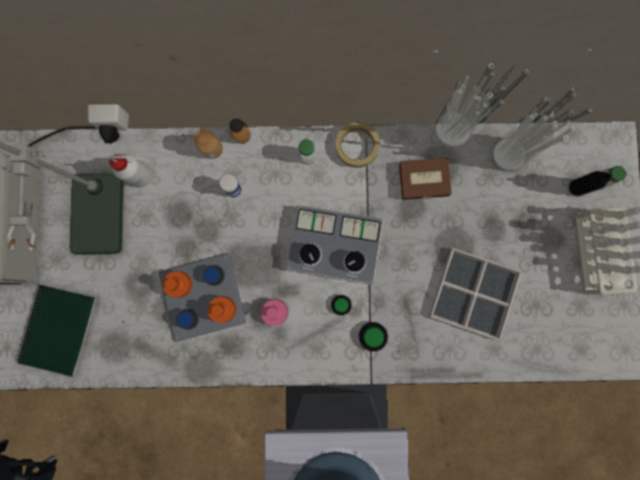

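View pics/side0.png

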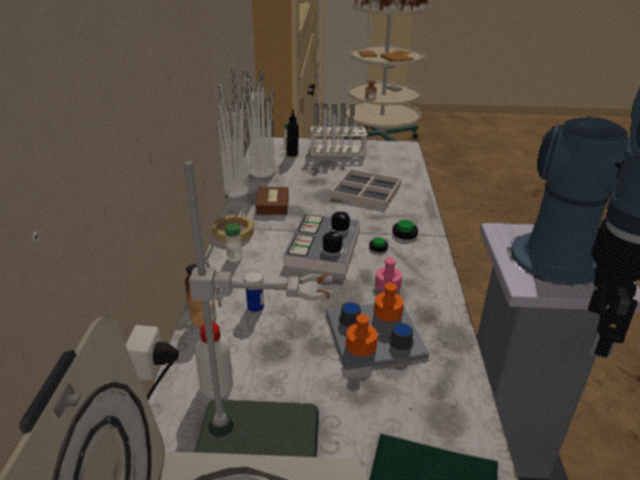

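The caps are the orange ones at top (177,285) and (221,310); the pink look-alike is at (274,312). Button candidates are the small one at (341,305) and the larger one at (373,337), so I choose the small one. Tray is at (475,292), unit at (331,245), needles near (313,222) and (357,229). Next, one close crop to check.

Run:
```python
import cv2,numpy as np
a=cv2.imread('pics/top0.png')
c=lambda x,y,w,h,s:cv2.resize(a[y:y+h,x:x+w],None,fx=s,fy=s,interpolation=cv2.INTER_CUBIC)
A=c(150,245,150,100,4)[:300,:]  # head
B=c(275,200,120,70,5)
A=c(150,250,150,95,3);T=c(425,245,100,95,3.5)[:285]
top=np.hstack([A,T]);B=np.pad(B[:, :],((0,0),(0,0),(0,0)))
B=c(275,200,120,60,5);K=c(325,290,70,60,2.8)
K=np.pad(K,((0,300-K.shape[0]),(0,0),(0,0)))
bot=np.hstack([B,K]);W=max(top.shape[1],bot.shape[1])
f=lambda m:np.pad(m,((0,0),(0,W-m.shape[1]),(0,0)))
o=np.vstack([f(top),f(bot)]);print(o.shape);cv2.imwrite('pics/crop0.png',o)
```

```text
(585, 800, 3)
```

View pics/crop0.png

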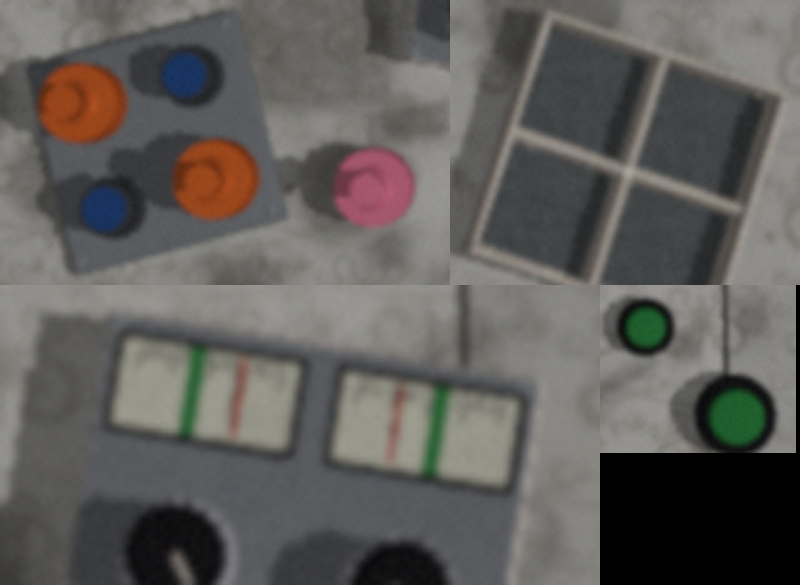

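The crop confirms two orange caps on a head diagonal (blue lenses on the other), the pink bell standing apart, needles right and left of their bands, and the smaller button at upper left. Now the measurement.

```bash
cat > h.py <<'E'
import cv2,numpy as np
from station import telemetry,optics
def P(n):
    p=optics.camera_params(n);return p,240/np.tan(np.radians(p['fov_y']/2))
def ray(n,u,v,z):
    p,f=P(n);R=np.array(p['R']);t=np.array(p['t']);c=-R.T@t
    d=R.T@np.array([(u-p['cx'])/f,(v-p['cy'])/f,1]);return c+d*(z-c[2])/d[2]
def pix(n,X):
    p,f=P(n);c=np.array(p['R'])@np.array(X)+p['t'];return np.array([f*c[0]/c[2]+p['cx'],f*c[1]/c[2]+p['cy']])
def hsv(a):return cv2.cvtColor(a,cv2.COLOR_RGB2HSV)
def blobs(m,amin=30):
    n,l,s,c=cv2.connectedComponentsWithStats(m.astype(np.uint8));return [(c[i],s[i],l==i) for i in range(1,n) if s[i][4]>=amin]
def mask(a,h0,h1,s,v=40):
    q=hsv(a);return cv2.inRange(q,(h0,s,v),(h1,255,255))>0
def unit(a,pr=True):
    out=[];U=np.zeros(2)
    roi=np.zeros(a.shape[:2],bool);roi[200:248,285:390]=1
    g=blobs(mask(a,45,90,80)&roi,15);g=sorted(g,key=lambda b:b[0][0])
    rm=(cv2.inRange(a.astype(int)[:,:,0].astype(np.uint8)*0,0,0)>0)
    d=a[:,:,0].astype(int)-np.minimum(a[:,:,1],200)
    rd=sorted(blobs((d>18)&roi,10),key=lambda b:b[0][0])
    w=lambda b:np.array([np.average(np.nonzero(b[2])[1]),np.average(np.nonzero(b[2])[0])])
    G=[ray('top',*w(b),.035)for b in g];Rr=[ray('top',*w(b),.035)for b in rd]
    return G,Rr
E
python3 - <<'E'
from h import *
np.set_printoptions(precision=4,suppress=True)
a=optics.grab_frame('top');s=optics.grab_frame('side')
print('obs',telemetry.get_obs()['tool_pos'])
L=[ray('top',*b[0],.042)for b in blobs(mask(a,105,125,120)&(np.arange(640)<245)&(np.arange(480)[:,None]>250),40)]
print('lens',L)
for b in blobs(mask(a,3,14,180,90),150):
    c=b[0];print('orange',c,b[1]);print(ray('top',*c,.047))
for b in blobs(mask(s,3,14,180,90),150):
    st=b[1];ys,xs=np.nonzero(b[2]);top=st[1];k=ys<top+8;print('side orange',b[0],st, 'post',xs[k].mean())
    print(ray('side',xs[k].mean(),top+2,.083))
for b in blobs(mask(a,45,90,80),60): print('green',b[0],b[1],ray('top',*b[0],.03))
G,Rr=unit(a);print('G',G,'R',Rr)
# tray: bright walls
m=cv2.inRange(hsv(a),(0,0,125),(30,60,255));m[:,:425]=0;m[:,525:]=0;m[:240]=0;m[345:]=0
k=max(blobs(m>0,100),key=lambda b:b[1][4]);print(k[1]);cs=cv2.findContours(k[2].astype(np.uint8),0,2)[0]
rc=cv2.minAreaRect(max(cs,key=len));print('tray',rc);print([ray('top',*p,.022)for p in cv2.boxPoints(rc)],ray('top',*rc[0],.022))
print('side tray chk',[pix('side',ray('top',*p,.022)) for p in cv2.boxPoints(rc)])
m=cv2.inRange(hsv(a),(0,0,0),(180,255,50));
for b in blobs((m>0)&mask(a,0,180,0,0)&(np.arange(640)>290)&(np.arange(640)<385)&(np.arange(480)[:,None]<275)&(np.arange(480)[:,None]>235),100):print('knob',b[0],b[1],ray('top',*b[0],.073))
E
```

```text
obs [0.1838 0.5444 0.1944]
lens [array([0.5026, 0.2729, 0.042 ]), array([0.4054, 0.3305, 0.042 ])]
orange [176.8153 284.016 ] [163 272  29  25 563]
[0.4827 0.3465 0.047 ]
orange [221.3117 309.2672] [208 297  28  25 539]
[0.4261 0.2483 0.047 ]
side orange [388.6897 303.7487] [375 283  28  38 780] post 390.2470588235294
[0.4266 0.2448 0.083 ]
side orange [361.1638 336.7106] [346 314  31  42 940] post 361.7738095238095
[0.4854 0.3421 0.083 ]
green [306.026  147.1039] [300 140  13  15 154] [0.7913 0.0607 0.03  ]
green [616.9693 173.4356] [610 167  15  14 163] [ 0.7204 -0.6473  0.03  ]
green [ 87.4861 313.6806] [ 82 298  11  36  72] [0.4201 0.5487 0.03  ]
green [341.     304.8101] [334 298  15  15 179] [ 0.4318 -0.014   0.03  ]
green [373.5882 336.8618] [364 327  20  21 340] [ 0.3604 -0.0851  0.03  ]
green [ 77.0952 351.127 ] [ 71 335  12  36  63] [0.3386 0.569  0.03  ]
G [array([0.6218, 0.0459, 0.035 ]), array([ 0.6024, -0.0632,  0.035 ])] R [array([0.6181, 0.0253, 0.035 ]), array([ 0.6049, -0.0449,  0.035 ])]
[ 425  240  100  105 4021]
tray ((474.5, 292.0), (104.0, 99.0), 90.0)
[array([ 0.5748, -0.2065,  0.022 ]), array([ 0.5717, -0.4309,  0.022 ]), array([ 0.3393, -0.4198,  0.022 ]), array([ 0.3424, -0.1996,  0.022 ])] [ 0.456  -0.3142  0.022 ]
side tray chk [array([323.5791, 201.4406]), array([327.2194, 167.293 ]), array([402.1341, 171.1132]), array([408.0163, 205.4165])]
knob [308.7972 252.9431] [299 244  21  20 281] [0.5451 0.0543 0.073 ]
knob [354.4686 260.6458] [345 252  19  19 271] [ 0.5271 -0.0442  0.073 ]
```

```bash
cat >> h.py <<'E'
def tray(a):
    m=cv2.inRange(hsv(a),(85,25,30),(120,255,140))
    m[:,:410]=0;m[:,560:]=0;m[:225]=0;m[375:]=0
    m=cv2.morphologyEx(m,cv2.MORPH_OPEN,np.ones((3,3)))
    p=np.vstack([np.argwhere(b[2])[:,::-1] for b in blobs(m>0,200)]).astype(np.float32)
    rc=cv2.minAreaRect(p);B=np.array([ray('top',*q,.016) for q in cv2.boxPoints(rc)])
    e=B[1]-B[0];yaw=(np.degrees(np.arctan2(e[1],e[0]))+45)%90-45
    return B.mean(0),yaw,[np.linalg.norm(B[1]-B[0]),np.linalg.norm(B[2]-B[1])]
E
python3 - <<'E'
from h import *
np.set_printoptions(precision=4,suppress=True)
a=cv2.imread('pics/top0.png')[:,:,::-1].copy()
q=hsv(a);print('hsv pocket',q[270,462],q[285,500],q[318,490],'wall',q[294,476],q[260,450],'cloth',q[340,450],'shadow',q[270,430])
print('eye',ray('top',475.6,294.3,.022));print(tray(a))
for p in((453,248.4),(519.9,272.1),(430.7,317)):print(ray('top',*p,.022))
s=cv2.imread('pics/side0.png')[:,:,::-1].copy()
for b in blobs(mask(s,45,90,80),30):
    if 360<b[0][0]<420 and 200<b[0][1]<270:print('side green',b[0],b[1],[ray('side',*b[0],z) for z in(.02,.03,.04)])
E
```

```text
hsv pocket [90 15 70] [100  21  72] [96 18 70] wall [ 18  26 168] [ 14  22 130] cloth [ 24   9 137] shadow [ 24   9 142]
eye [ 0.4508 -0.3164  0.022 ]Traceback (most recent call last):
  File "<stdin>", line 5, in <module>
  File "h.py", line 29, in tray
    p=np.vstack([np.argwhere(b[2])[:,::-1] for b in blobs(m>0,200)]).astype(np.float32)
      ~~~~~~~~~^^^^^^^^^^^^^^^^^^^^^^^^^^^^^^^^^^^^^^^^^^^^^^^^^^^^^
    return _nx.concatenate(arrs, 0, dtype=dtype, casting=casting)
           ~~~~~~~~~~~~~~~^^^^^^^^^^^^^^^^^^^^^^^^^^^^^^^^^^^^^^^
ValueError: need at least one array to concatenate
```

```bash
sed -i 's/(85,25,30),(120,255,140)/(75,9,30),(125,255,100)/' h.py
python3 - <<'E'
from h import *
np.set_printoptions(precision=4,suppress=True)
a=cv2.imread('pics/top0.png')[:,:,::-1].copy()
print(tray(a))
for p in((453,248.4),(519.9,272.1),(430.7,317)):print(ray('top',*p,.022))
s=cv2.imread('pics/side0.png')[:,:,::-1].copy()
for b in blobs(mask(s,45,90,80),30):
    if 360<b[0][0]<420 and 200<b[0][1]<270:print('side green',b[0],b[1],[ray('side',*b[0],z) for z in(.02,.03,.04)])
E
```

```text
(array([ 0.4523, -0.3153,  0.016 ]), np.float64(-19.94459052910002), [np.float64(0.14532342002311682), np.float64(0.14457402512987058)])
[ 0.5548 -0.2693  0.022 ]
[ 0.4992 -0.4182  0.022 ]
[ 0.4018 -0.2141  0.022 ]
side green [405.3829 225.5314] [397 220  18  12 175] [array([ 0.3592, -0.0944,  0.02  ]), array([ 0.3617, -0.0776,  0.03  ]), array([ 0.3642, -0.0608,  0.04  ])]
side green [378.4792 241.9375] [372 238  14   9  96] [array([ 0.4326, -0.0112,  0.02  ]), array([0.4341, 0.0044, 0.03  ]), array([0.4356, 0.0201, 0.04  ])]
```

```bash
python3 -m handwheel '[30,-36.4,0,0,30,-36.4,0,0,30,-36.4,0,0,30,-36.4,0,0,30,-36.4,0,0,30,-36.4,0,0,30,-36.4,0,0,30,-36.4,0,0,0,0,-40,0,0,0,-40,0,0,0,0,0,0,0,0,0]' 0.4 40
```

```text
t: 1.7
tool_pos: [0.4245, 0.2539, 0.1162]
tcp_rot: [[-0.947, 0.32, 0.001], [0.32, 0.947, 0.0], [-0.001, 0.001, -1.0]]
ft_force: [-0.6, -0.5, 0.7]
width: 0.06
finger_force: 0.0
```

```bash
python3 -m handwheel '[0.5,-1,-30,0,0,0,-25,0,0,0,-10,0,0,0,0,0,0,0,0,0]' && python3 -m handwheel '[0,0,0,0,0,0,0,0,0,0,0,0,0,0,0,0,0,0,0,0,0,0,0,0]' -1 40
```

```text
t: 2.33
tool_pos: [0.4258, 0.2532, 0.0515]
tcp_rot: [[-0.947, 0.32, 0.002], [0.32, 0.947, 0.001], [-0.002, 0.002, -1.0]]
ft_force: [-0.1, 0.7, 1.3]
width: 0.0598
finger_force: 0.0
t: 3.08
tool_pos: [0.4245, 0.2526, 0.05]
tcp_rot: [[-0.947, 0.32, 0.0], [0.32, 0.947, 0.0], [-0.0, 0.0, -1.0]]
ft_force: [-0.1, -0.7, -0.4]
width: 0.0
finger_force: 0.0
```

```bash
python3 -c "
from h import *
cv2.imwrite('pics/s1.png',cv2.resize(optics.grab_frame('side')[220:400,280:480,::-1],None,fx=3,fy=3))"
```

```text
(no output)
```

View pics/s1.png

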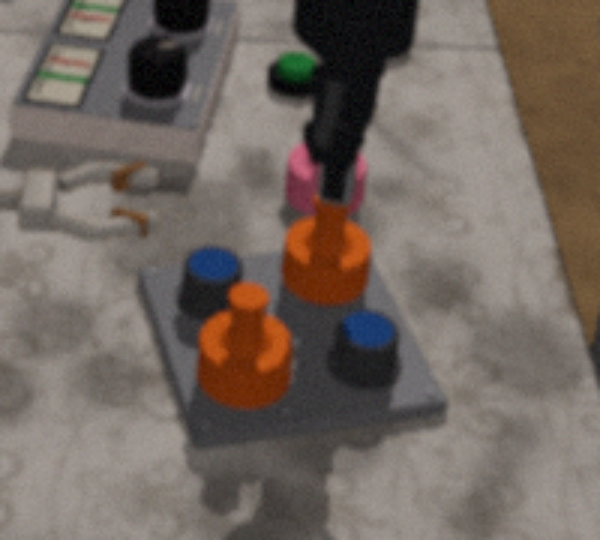

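The shut fingers meet the post's top at about crop (335,195) with nothing between them: the grasp missed. Comparing with the projected TCP:

```bash
python3 -c "
from h import *
o=telemetry.get_obs();t=o['tool_pos'];print(t,o['q'],o['width'])
f=lambda n,X:pix(n,X)
print('tip side crop',(f('side',t)-[280,220])*3,'post top expected',(f('side',[.4252,.2531,.083])-[280,220])*3,(f('side',[.4252,.2531,.016])-[280,220])*3)
print('other post',(f('side',[.4828,.3503,.083])-[280,220])*3)
print('tip top',f('top',t))
a=optics.grab_frame('top');cv2.imwrite('pics/t1.png',cv2.resize(a[240:350,140:300,::-1],None,fx=5,fy=5))
for b in blobs(mask(a,3,14,180,90),50):print(b[0],b[1])"
```

```text
[0.42453232 0.25256364 0.04999012] [ 2.33842926e+01  1.79539816e+01 -2.32950644e+01  4.87521580e+01
  3.90323783e-03  4.20545900e+01] -3.445187092672538e-05
tip side crop [330.52988858 241.56181627] post top expected [333.7218904  202.73486607] [325.45915649 281.19836225]
other post [249.93424377 297.08339763]
tip top [219.0609302  310.07703282]
[178.02459016 278.15983607] [164 272  28  18 244]
[225.19327731 304.46638655] [214 297  22  18 238]
```

View pics/t1.png

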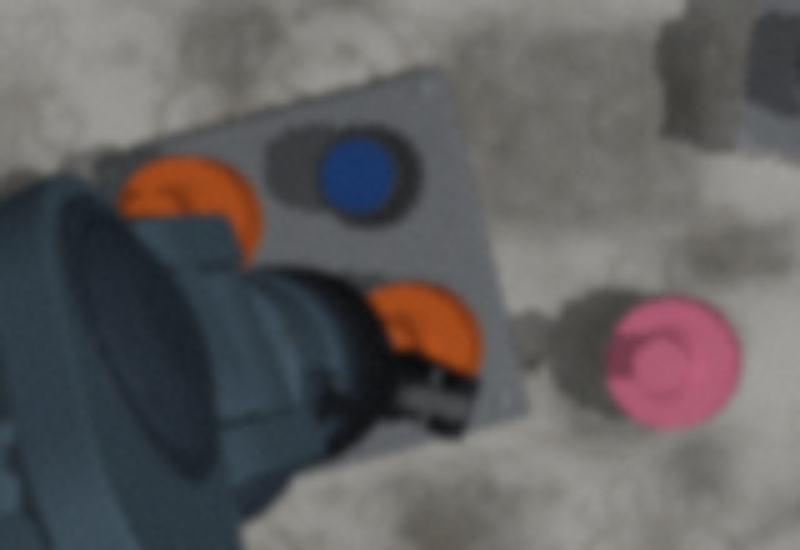

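```bash
python3 -m handwheel '[0,0,40,0,0,0,40,0,0,0,0,0,0,0,0,0]'; python3 -c "
from h import *
t=telemetry.get_obs()['tool_pos'];print(t,pix('top',t),pix('side',t))
u,v=pix('side',t);a=optics.grab_frame('side')[:,:,::-1].copy();cv2.circle(a,(int(u),int(v)),1,(0,255,255),-1)
b=optics.grab_frame('top')[:,:,::-1].copy();p,q=pix('top',t);cv2.circle(b,(int(p),int(q)),1,(0,255,255),-1)
R=lambda m:cv2.resize(m,(400,400))
cv2.imwrite('pics/t2.png',np.hstack([R(a[200:350,300:450]),R(b[220:350,140:270])]))"
```

```text
t: 3.68
tool_pos: [0.4244, 0.2525, 0.1296]
tcp_rot: [[-0.947, 0.32, -0.0], [0.32, 0.947, -0.0], [0.0, -0.0, -1.0]]
ft_force: [0.3, 0.2, -0.8]
width: 0.0002
finger_force: 0.0
[0.42435409 0.25252216 0.12957601] [210.51626072 311.3698743 ] [393.68283071 268.19503496]
```

View pics/t2.png

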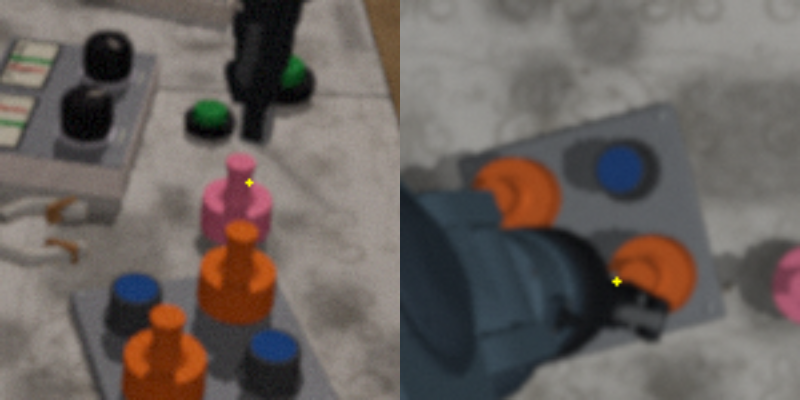

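```bash
python3 -c "
from h import *
for z in(.13,.145,.16,.175):print(z,ray('side',395.6,252.5,z),[ray('top',u,v,z) for u,v in((218,320.8),(224,322))])"; python3 -m handwheel '[0,0,0,0,0,0,0,0,0,0,0,0]' 1; python3 -c "
from h import *
a=optics.grab_frame('side')[:,:,::-1];b=optics.grab_frame('top')[:,:,::-1]
R=lambda m:cv2.resize(m,(400,400),interpolation=cv2.INTER_CUBIC)
cv2.imwrite('pics/t3.png',np.hstack([R(a[200:300,345:445]),R(b[270:350,180:260])]))"
```

```text
0.13 [0.41652931 0.19827392 0.13      ] [array([0.40514326, 0.2370627 , 0.13      ]), array([0.40255725, 0.22486547, 0.13      ])]
0.145 [0.41958225 0.22083249 0.145     ] [array([0.40585179, 0.23375464, 0.145     ]), array([0.40330121, 0.22172455, 0.145     ])]
0.16 [0.42263519 0.24339106 0.16      ] [array([0.40656031, 0.23044657, 0.16      ]), array([0.40404517, 0.21858363, 0.16      ])]
0.175 [0.42568813 0.26594963 0.175     ] [array([0.40726884, 0.22713851, 0.175     ]), array([0.40478914, 0.21544271, 0.175     ])]
t: 4.15
tool_pos: [0.4243, 0.2525, 0.1297]
tcp_rot: [[-0.947, 0.32, -0.001], [0.32, 0.947, -0.0], [0.0, -0.0, -1.0]]
ft_force: [-0.8, -0.4, 1.2]
width: 0.0545
finger_force: 0.0
```

View pics/t3.png

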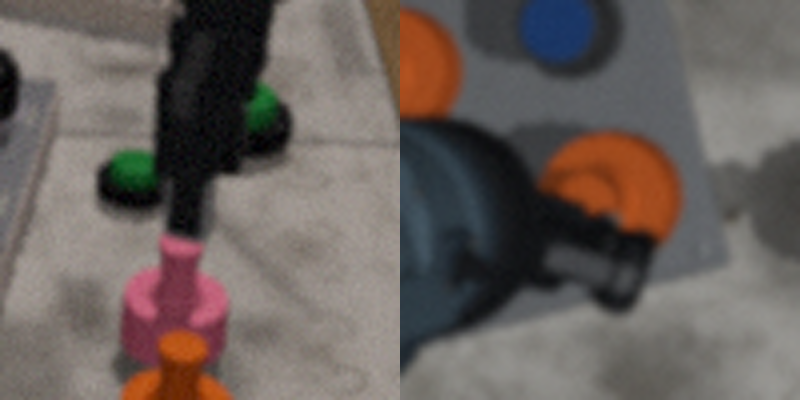

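The side view puts the shut fingertips at about (395,252), against a projected TCP at (394,268). In the top view x and y agree. So the real tips seem to sit about 35 mm above the reading. I'll go lower in steps, watching the force.

```bash
python3 -m handwheel '[0.5,0,-40,0,0,0,-40,0,0,0,0,0,0,0,0,0]' 0.4 && python3 -m handwheel '[0,0,-10,0,0,0,-5,0,0,0,0,0]' && python3 -m handwheel '[0,0,-5,0,0,0,0,0,0,0,0,0]'  && python3 -m handwheel '[0,0,0,0,0,0,0,0,0,0,0,0,0,0,0,0,0,0,0,0,0,0,0,0]' -1 40
```

```text
t: 4.75
tool_pos: [0.4257, 0.2529, 0.0512]
tcp_rot: [[-0.947, 0.32, 0.001], [0.32, 0.947, 0.001], [-0.001, 0.001, -1.0]]
ft_force: [0.3, 0.1, -0.5]
width: 0.0598
finger_force: 0.0
t: 5.12
tool_pos: [0.4248, 0.2525, 0.0349]
tcp_rot: [[-0.947, 0.32, -0.0], [0.32, 0.947, -0.0], [0.0, -0.0, -1.0]]
ft_force: [-0.1, 0.6, -0.7]
width: 0.0597
finger_force: 0.0
t: 5.5
tool_pos: [0.425, 0.2526, 0.03]
tcp_rot: [[-0.947, 0.32, -0.0], [0.32, 0.947, 0.0], [0.0, -0.0, -1.0]]
ft_force: [0.8, 0.3, 0.2]
width: 0.0596
finger_force: 0.0
t: 6.25
tool_pos: [0.4253, 0.2526, 0.0303]
tcp_rot: [[-0.947, 0.32, 0.001], [0.32, 0.947, 0.0], [-0.0, 0.0, -1.0]]
ft_force: [-0.5, -0.7, 4.2]
width: 0.0201
finger_force: 39.2
```

```bash
python3 -m handwheel '[0,0,0,0,0,0,0,0,0,0,0,0]' 0.2 && python3 -m handwheel '[0,0,-7,0,0,0,-5,0,0,0,0,0]' && python3 -m handwheel '[0,0,0,0,0,0,0,0,0,0,0,0,0,0,0,0,0,0,0,0]' -1 50 && python3 -m handwheel '[0,0,15,0,0,0,25,0,0,0,30,0,0,0,30,0,0,0,0,0]'; python3 -c "
from h import *
a=optics.grab_frame('side')[:,:,::-1];b=optics.grab_frame('top');
print(tray(b))
cv2.imwrite('pics/s4.png',cv2.resize(a[180:360,300:450],None,fx=3,fy=3))"
```

```text
t: 6.62
tool_pos: [0.4248, 0.2525, 0.0298]
tcp_rot: [[-0.947, 0.32, -0.0], [0.32, 0.947, -0.0], [0.0, -0.0, -1.0]]
ft_force: [-0.2, 1.2, -0.6]
width: 0.0514
finger_force: 0.0
t: 7.0
tool_pos: [0.4244, 0.2523, 0.0173]
tcp_rot: [[-0.947, 0.32, -0.001], [0.32, 0.947, -0.001], [0.001, -0.001, -1.0]]
ft_force: [0.1, 0.1, -0.3]
width: 0.0512
finger_force: 0.0
t: 7.62
tool_pos: [0.4254, 0.2528, 0.0183]
tcp_rot: [[-0.947, 0.32, 0.001], [0.32, 0.947, 0.0], [-0.001, 0.001, -1.0]]
ft_force: [0.7, -0.5, 1.9]
width: 0.0206
finger_force: 48.9
t: 8.25
tool_pos: [0.4271, 0.2535, 0.1209]
tcp_rot: [[-0.947, 0.32, 0.005], [0.32, 0.947, 0.002], [-0.004, 0.004, -1.0]]
ft_force: [0.6, 0.0, -0.3]
width: 0.0203
finger_force: 48.9
(array([ 0.45264629, -0.31540728,  0.016     ]), np.float64(-19.924355795033705), [np.float64(0.14466080484293295), np.float64(0.14449390204664508)])
```

View pics/s4.png

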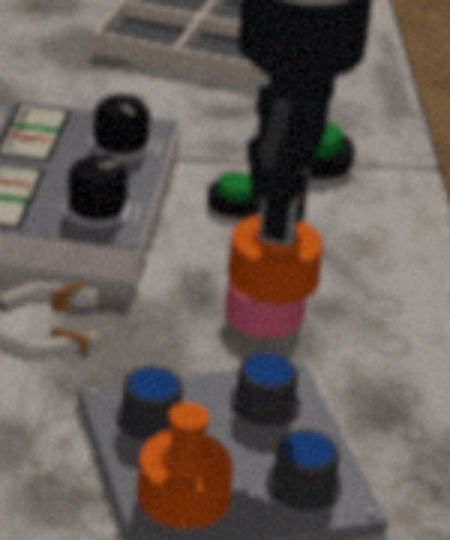

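Cap held level in the side view at crop (275,260), clear of its barrel; the tray hasn't moved. Carrying it to the tray's +x,+y pocket.

```bash
python3 -m handwheel '[6.8,-49.6,0,0,6.8,-49.6,0,0,6.8,-49.6,0,0,6.8,-49.6,0,0,6.8,-49.6,0,0,6.8,-49.6,0,0,6.8,-49.6,0,0,6.8,-49.6,0,0,6.8,-49.6,0,0,6.8,-49.6,0,0,6.8,-49.6,0,0,0,0,0,0]' && python3 -m handwheel '[0,0,-20,0,0,0,-20,0,0,0,0,0,0,0,0,0]'; python3 -c "
from h import *
a=optics.grab_frame('top');o=telemetry.get_obs();print(o['tool_pos'],o['width'],[ (b[0],b[1],ray('top',*b[0],.09)) for b in blobs(mask(a,3,14,180,90),50)])
try: print(tray(a))
except Exception as e: print(e)"
```

```text
t: 9.85
tool_pos: [0.4992, -0.2959, 0.116]
tcp_rot: [[-0.946, 0.324, -0.002], [0.324, 0.946, 0.001], [0.002, 0.0, -1.0]]
ft_force: [-1.0, 0.6, -0.4]
width: 0.0206
finger_force: 49.2
t: 10.35
tool_pos: [0.4996, -0.2921, 0.078]
tcp_rot: [[-0.948, 0.319, -0.001], [0.319, 0.948, 0.001], [0.001, 0.001, -1.0]]
ft_force: [-0.1, 0.4, 0.3]
width: 0.0203
finger_force: 49.2
[ 0.50010305 -0.29264778  0.07857199] 0.019986571071242232 [(array([176.69785575, 284.0877193 ]), array([163, 272,  28,  25, 513], dtype=int32), array([0.48156135, 0.33393504, 0.09      ])), (array([467.26515152, 278.28030303]), array([459, 272,  19,  12, 132], dtype=int32), array([ 0.48523664, -0.28239561,  0.09      ]))]
(array([ 0.44067387, -0.36587769,  0.016     ]), np.float64(-0.7915836218693784), [np.float64(0.28326704354276167), np.float64(0.33417878305262544)])
```

```bash
python3 -m handwheel '[1,-0.5,-30,0,0,0,-25,0,0,0,-8,0,0,0,0,0,0,0,0,0]' && python3 -m handwheel '[0,0,-3,0,0,0,-3,0,0,0,0,0,0,0,0,0]'
```

```text
t: 11.02
tool_pos: [0.5019, -0.2942, 0.0164]
tcp_rot: [[-0.947, 0.32, 0.002], [0.32, 0.947, -0.001], [-0.002, -0.001, -1.0]]
ft_force: [0.2, -0.4, -0.1]
width: 0.0204
finger_force: 49.2
t: 11.52
tool_pos: [0.5008, -0.2935, 0.009]
tcp_rot: [[-0.947, 0.32, -0.0], [0.32, 0.947, 0.0], [0.0, 0.0, -1.0]]
ft_force: [-0.2, 0.2, -0.4]
width: 0.021
finger_force: 49.2
```

```bash
python3 -m handwheel '[0,0,-1.5,0,0,0,0,0]' && python3 -m handwheel '[0,0,0,0,0,0,0,0,0,0,0,0]' 0.2 && python3 -m handwheel '[0,0,25,0,0,0,40,0,0,0,40,0,-5,50,10,0,-5,50,0,0,-5,50,0,0,-5,50,0,0,-5,50,0,0,-5,50,0,0,0,0,0,0]' 0.2; python3 -c "
from h import *
a=optics.grab_frame('top');print([(b[0],b[1],ray('top',*b[0],.036)) for b in blobs(mask(a,3,14,180,90),50)])
print(tray(a))
b=optics.grab_frame('side')
cv2.imwrite('pics/t5.png',np.hstack([cv2.resize(a[240:340,425:525,::-1],(400,400)),cv2.resize(b[140:240,300:400,::-1],(400,400))]))"
```

```text
t: 11.78
tool_pos: [0.5007, -0.2935, 0.0074]
tcp_rot: [[-0.947, 0.32, -0.0], [0.32, 0.947, 0.0], [0.0, 0.0, -1.0]]
ft_force: [-0.5, 0.3, -0.8]
width: 0.0208
finger_force: 49.0
t: 12.15
tool_pos: [0.5009, -0.2936, 0.0077]
tcp_rot: [[-0.947, 0.32, 0.0], [0.32, 0.947, -0.0], [-0.0, 0.0, -1.0]]
ft_force: [-0.2, -0.1, 0.4]
width: 0.0515
finger_force: 0.0
t: 13.4
tool_pos: [0.47, 0.0093, 0.1226]
tcp_rot: [[-0.949, 0.315, -0.0], [0.315, 0.949, 0.001], [0.001, 0.001, -1.0]]
ft_force: [0.3, -0.5, -0.4]
width: 0.0512
finger_force: 0.0
[(array([464.31936128, 271.26147705]), array([452, 259,  26,  25, 501], dtype=int32), array([ 0.50227257, -0.28965047,  0.036     ])), (array([176.55514019, 284.33271028]), array([163, 272,  29,  25, 535], dtype=int32), array([0.4821996 , 0.35034328, 0.036     ]))]
(array([ 0.45201508, -0.3152153 ,  0.016     ]), np.float64(-20.27433948191669), [np.float64(0.14407013227153065), np.float64(0.14374811848950375)])
```

View pics/t5.png

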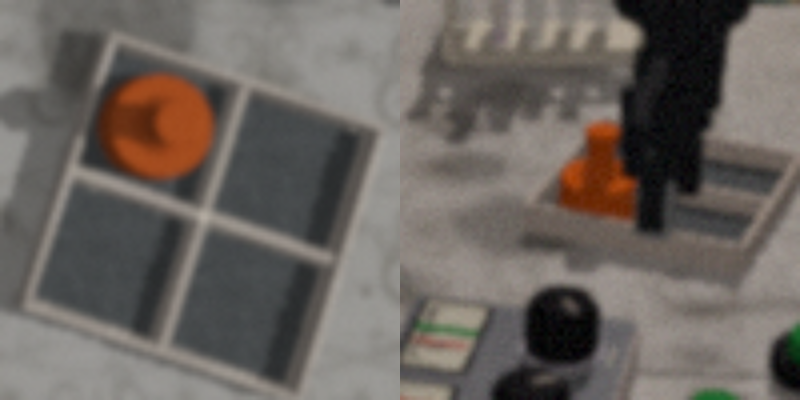

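The cap stands in the upper-left pocket (top crop 158,128), upright in the side view. Now the second one.

```bash
python3 -m handwheel '[1.8,48.7,0,0,1.8,48.7,0,0,1.8,48.7,0,0,1.8,48.7,0,0,1.8,48.7,0,0,1.8,48.7,0,0,1.8,48.7,0,0,0,0,0,0,0,0,0,0]' 0.4
```

```text
t: 14.62
tool_pos: [0.4842, 0.3459, 0.1222]
tcp_rot: [[-0.947, 0.322, -0.0], [0.322, 0.947, -0.001], [-0.0, -0.001, -1.0]]
ft_force: [-0.5, -1.1, 0.4]
width: 0.0603
finger_force: 0.0
```

```bash
python3 -m handwheel '[-0.5,3.5,-30,0,0,0,-30,0,0,0,0,0,0,0,0,0]' && python3 -m handwheel '[0,0,-25,0,0,0,-13,0,0,0,-6,0,0,0,0,0,0,0,0,0]' && python3 -m handwheel '[0,0,0,0,0,0,0,0,0,0,0,0,0,0,0,0,0,0,0,0]' -1 50 && python3 -m handwheel '[0,0,15,0,0,0,25,0,0,0,30,0,0,0,30,0,0,0,0,0]'; python3 -c "
from h import *
b=optics.grab_frame('top');
print(tray(b),[(b[0],b[1]) for b in blobs(mask(b,3,14,180,90),50)])"
```

```text
t: 15.12
tool_pos: [0.4838, 0.35, 0.0636]
tcp_rot: [[-0.947, 0.322, 0.001], [0.322, 0.947, 0.0], [-0.001, 0.001, -1.0]]
ft_force: [-0.0, 0.7, 0.1]
width: 0.0597
finger_force: 0.0
t: 15.75
tool_pos: [0.4835, 0.3512, 0.0193]
tcp_rot: [[-0.947, 0.32, 0.001], [0.32, 0.947, 0.001], [-0.001, 0.001, -1.0]]
ft_force: [0.5, 0.9, -1.0]
width: 0.0596
finger_force: 0.0
t: 16.38
tool_pos: [0.4834, 0.3511, 0.0191]
tcp_rot: [[-0.947, 0.32, 0.001], [0.32, 0.947, 0.001], [-0.001, 0.001, -1.0]]
ft_force: [-0.8, 0.8, 4.6]
width: 0.0206
finger_force: 48.9
t: 17.0
tool_pos: [0.4848, 0.352, 0.1216]
tcp_rot: [[-0.947, 0.32, 0.005], [0.32, 0.947, 0.003], [-0.004, 0.004, -1.0]]
ft_force: [0.8, 0.3, -0.9]
width: 0.0206
finger_force: 48.9
(array([ 0.45201508, -0.3152153 ,  0.016     ]), np.float64(-20.27433948191669), [np.float64(0.14407013227153065), np.float64(0.14374811848950375)]) [(array([464.5603272 , 271.28220859]), array([452, 259,  26,  25, 489], dtype=int32)), (array([164.97695853, 275.04147465]), array([151, 269,  26,  17, 217], dtype=int32))]
```

```bash
python3 -m handwheel '[-4.6,-51.4,0,0,-4.6,-51.4,0,0,-4.6,-51.4,0,0,-4.6,-51.4,0,0,-4.6,-51.4,0,0,-4.6,-51.4,0,0,-4.6,-51.4,0,0,-4.6,-51.4,0,0,-4.6,-51.4,0,0,-4.6,-51.4,0,0,-4.6,-51.4,0,0,-4.6,-51.4,0,0]' && python3 -m handwheel '[0,0,-20,0,0,0,-20,0,0,0,0,0,0,0,0,0]'; python3 -c "
from h import *
a=optics.grab_frame('top');o=telemetry.get_obs();print(o['tool_pos'],o['width'],[ (b[0],b[1],ray('top',*b[0],.036)) for b in blobs(mask(a,3,14,180,90),50)])"
```

```text
t: 18.55
tool_pos: [0.4263, -0.2667, 0.1169]
tcp_rot: [[-0.947, 0.32, -0.002], [0.32, 0.947, 0.002], [0.003, 0.001, -1.0]]
ft_force: [1.1, 0.4, -1.2]
width: 0.0205
finger_force: 49.0
t: 19.05
tool_pos: [0.4274, -0.2655, 0.0783]
tcp_rot: [[-0.947, 0.32, -0.001], [0.32, 0.947, 0.001], [0.001, 0.0, -1.0]]
ft_force: [0.3, 0.3, -0.5]
width: 0.0206
finger_force: 49.2
[ 0.42792871 -0.26578558  0.07885596] 0.02043342854983597 [(array([464.21832359, 271.27290448]), array([452, 259,  26,  25, 513], dtype=int32), array([ 0.50225028, -0.2894245 ,  0.036     ])), (array([454.20879121, 313.42857143]), array([448, 308,  14,  11,  91], dtype=int32), array([ 0.40949359, -0.26387174,  0.036     ]))]
```

Cap 1 (so the tray too) has not moved; lower.

```bash
python3 -m handwheel '[1,-0.5,-30,0,0,0,-25,0,0,0,-8,0,0,0,-6,0,0,0,0,0,0,0,-1.5,0,0,0,0,0]' && python3 -m handwheel '[0,0,0,0,0,0,0,0,0,0,0,0]' 0.2 && python3 -m handwheel '[0,0,25,0,0,0,40,0,0,0,40,0,2,50,10,0,2,50,0,0,2,50,0,0,2,50,0,0,2,50,0,0,2,50,0,0,0,0,0,0]' 0.6; python3 -c "
from h import *
a=optics.grab_frame('top');print([(b[0],b[1],ray('top',*b[0],.036)) for b in blobs(mask(a,3,14,180,90),50)])
b=optics.grab_frame('side')
print(telemetry.get_obs()['q'])
cv2.imwrite('pics/t6.png',np.hstack([cv2.resize(a[240:340,425:525,::-1],(400,400)),cv2.resize(b[140:240,300:400,::-1],(400,400))]))"
```

```text
t: 19.98
tool_pos: [0.4291, -0.2667, 0.0085]
tcp_rot: [[-0.947, 0.32, 0.001], [0.32, 0.947, -0.0], [-0.001, -0.0, -1.0]]
ft_force: [-0.9, -1.2, -0.7]
width: 0.0207
finger_force: 49.2
t: 20.35
tool_pos: [0.4288, -0.2665, 0.0081]
tcp_rot: [[-0.947, 0.32, 0.0], [0.32, 0.947, -0.0], [-0.0, 0.0, -1.0]]
ft_force: [0.1, -0.6, 0.6]
width: 0.0515
finger_force: 0.0
t: 21.6
tool_pos: [0.4404, 0.0363, 0.1231]
tcp_rot: [[-0.949, 0.315, -0.0], [0.315, 0.949, 0.001], [0.0, 0.001, -1.0]]
ft_force: [0.1, -0.4, 0.7]
width: 0.0686
finger_force: 0.0
[(array([464.37675351, 271.25651303]), array([452, 259,  26,  25, 499], dtype=int32), array([ 0.50228182, -0.28977871,  0.036     ])), (array([453.41603053, 304.01908397]), array([441, 292,  26,  25, 524], dtype=int32), array([ 0.43017031, -0.26283963,  0.036     ]))]
[-3.84448890e+00  8.59380553e+00 -2.37630571e+01  5.76383917e+01
 -3.07552998e-02  1.47466028e+01]
```

View pics/t6.png

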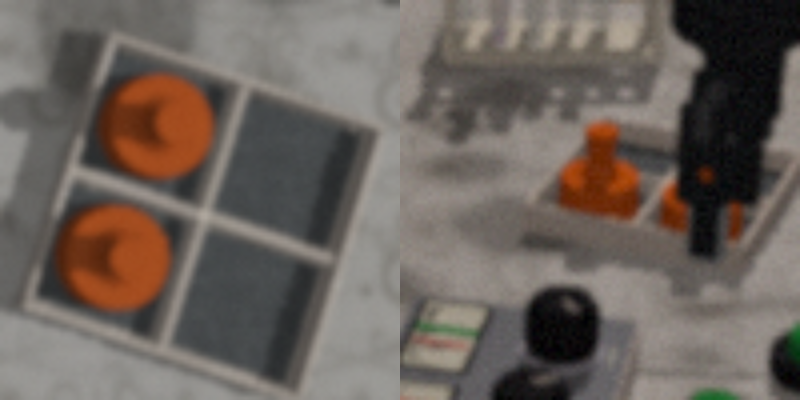

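Both caps stand in the left pockets (top crop 158,128 and 113,258). Now the left knob at about (0.5455, 0.054). It needs about +3.5 rad. I'll turn the tool back 1.6 rad first, then grasp.

```bash
python3 -m handwheel '[10,1.8,0,-0.16,10,1.8,0,-0.16,10,1.8,0,-0.16,10,1.8,0,-0.16,10,1.8,0,-0.16,10,1.8,0,-0.16,10,1.8,0,-0.16,10,1.8,0,-0.16,10,1.8,0,-0.16,10,1.8,0,-0.16,0,0,0,0,0,0,0,0]' 0.6; python3 -c "
from station import telemetry
print(telemetry.get_obs()['q'])"
```

```text
t: 23.2
tool_pos: [0.5404, 0.0505, 0.1229]
tcp_rot: [[0.347, 0.938, -0.001], [0.938, -0.347, -0.0], [-0.0, -0.0, -1.0]]
ft_force: [1.1, 0.7, -0.3]
width: 0.0683
finger_force: 0.0
[-1.34675123e+00  1.97090258e+01 -8.99698610e+00  6.13256882e+01
 -1.46371028e-02  1.08956052e+02]
```

```bash
python3 -m handwheel '[5,3.5,-35,0,0,0,-35,0,0,0,-20,0,0,0,-10,0,0,0,0,0,0,0,0,0]' && python3 -m handwheel '[0,0,-6,0,0,0,-5,0,0,0,0,0,0,0,0,0]' && python3 -m handwheel '[0,0,0,0,0,0,0,0,0,0,0,0,0,0,0,0]' -1 60
```

```text
t: 23.95
tool_pos: [0.5466, 0.055, 0.0241]
tcp_rot: [[0.347, 0.938, 0.002], [0.938, -0.347, -0.0], [0.001, 0.002, -1.0]]
ft_force: [1.4, 0.3, 0.3]
width: 0.0681
finger_force: 0.0
t: 24.45
tool_pos: [0.5457, 0.0551, 0.012]
tcp_rot: [[0.348, 0.938, -0.0], [0.938, -0.348, -0.0], [-0.0, -0.0, -1.0]]
ft_force: [0.9, 0.2, -0.2]
width: 0.0683
finger_force: 0.0
t: 24.95
tool_pos: [0.5469, 0.0547, 0.0129]
tcp_rot: [[0.348, 0.938, 0.002], [0.938, -0.348, -0.001], [0.0, 0.002, -1.0]]
ft_force: [0.2, -1.4, 5.4]
width: 0.0418
finger_force: 60.7
```

```bash
python3 -m handwheel '[0,0,0,0.15,0,0,0,0.18,0,0,0,0.18,0,0,0,0.18,0,0,0,0.18,0,0,0,0.18,0,0,0,0.18,0,0,0,0.18,0,0,0,0.18,0,0,0,0.18,0,0,0,0,0,0,0,0]'; python3 -c "
from h import *
a=optics.grab_frame('top');print(*unit(a))
cv2.imwrite('pics/u1.png',cv2.resize(a[195:275,275:395,::-1],None,fx=5,fy=5))"
```

```text
t: 26.45
tool_pos: [0.5414, 0.0517, 0.0128]
tcp_rot: [[-0.988, 0.157, -0.007], [0.157, 0.988, -0.007], [0.006, -0.008, -1.0]]
ft_force: [-12.3, -10.9, 18.5]
width: 0.042
finger_force: 62.2
[array([ 0.60202506, -0.06323375,  0.035     ])] [array([ 0.60492989, -0.04493405,  0.035     ])]
```

View pics/u1.png

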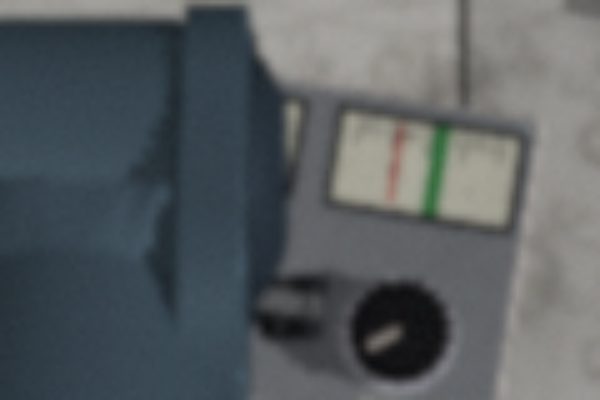

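```bash
python3 -m handwheel '[0,0,0,0,0,0,0,0,0,-3.5,0,0,0,0,0,0]' 0.4 && python3 -m handwheel '[0,0,0,0,0,0,0,0,0,0,0,0,0,0,0,0]' -1 60 && python3 -m handwheel '[0,0,0,0.16,0,0,0,0.18,0,0,0,0.18,0,0,0,0.18,0,0,0,0.18,0,0,0,0.18,0,0,0,0.18,0,0,0,0.18,0,0,0,0.18,0,0,0,0.12,0,0,0,0,0,0,0,0]'
```

```text
t: 27.0
tool_pos: [0.5459, 0.0515, 0.0119]
tcp_rot: [[-0.988, 0.155, 0.0], [0.155, 0.988, 0.0], [0.0, 0.0, -1.0]]
ft_force: [-0.2, 0.7, 0.4]
width: 0.0596
finger_force: 0.0
t: 27.5
tool_pos: [0.5458, 0.0509, 0.0126]
tcp_rot: [[-0.988, 0.155, 0.0], [0.155, 0.988, -0.001], [-0.0, -0.001, -1.0]]
ft_force: [-1.6, -1.2, 5.6]
width: 0.0414
finger_force: 60.6
t: 29.0
tool_pos: [0.5455, 0.0514, 0.0125]
tcp_rot: [[-0.006, -1.0, -0.0], [-1.0, 0.006, -0.0], [0.0, 0.0, -1.0]]
ft_force: [-2.9, -1.2, 5.4]
width: 0.0422
finger_force: 60.7
```

```bash
python3 -m handwheel '[0,0,0,0,0,0,0,0,0,0,0,0,0,0,40,0,0,0,40,0,0,0,20,0,-6,-33,0,0,-6,-33,0,0,-6,-32.5,0,0,0,0,0,0,0,0,0,0]' 0.6; python3 -c "
from h import *
a=optics.grab_frame('top');print(*unit(a),telemetry.get_obs()['q'])"
```

```text
t: 30.38
tool_pos: [0.5278, -0.0466, 0.112]
tcp_rot: [[-0.007, -1.0, -0.0], [-1.0, 0.007, 0.001], [-0.001, 0.0, -1.0]]
ft_force: [-0.3, -0.0, 0.5]
width: 0.0684
finger_force: 0.0
[] [] [-1.18873794e+01  1.86849016e+01 -1.21650049e+01  5.91593789e+01
  2.59830220e-02 -1.01543047e+02]
```

```bash
python3 -m handwheel '[0,0,-35,0,0,0,-35,0,0,0,-15,0,0,0,-10,0,0,0,-5,0,0,0,0,0,0,0,0,0]' && python3 -m handwheel '[0,0,0,0,0,0,0,0,0,0,0,0,0,0,0,0]' -1 60 && python3 -m handwheel '[0,0,0,-0.14,0,0,0,-0.18,0,0,0,-0.18,0,0,0,-0.18,0,0,0,-0.18,0,0,0,-0.18,0,0,0,-0.18,0,0,0,-0.18,0,0,0,-0.14,0,0,0,0,0,0,0,0]'
```

```text
t: 31.3
tool_pos: [0.5286, -0.0471, 0.0128]
tcp_rot: [[-0.007, -1.0, 0.001], [-1.0, 0.007, -0.0], [0.0, -0.001, -1.0]]
ft_force: [1.0, -0.1, 0.2]
width: 0.0684
finger_force: 0.0
t: 31.8
tool_pos: [0.5278, -0.0471, 0.0131]
tcp_rot: [[-0.007, -1.0, 0.0], [-1.0, 0.007, -0.0], [0.0, -0.0, -1.0]]
ft_force: [-1.9, -0.2, 7.2]
width: 0.0417
finger_force: 60.5
t: 33.17
tool_pos: [0.5281, -0.0473, 0.0131]
tcp_rot: [[-1.0, -0.024, 0.001], [-0.024, 1.0, -0.001], [-0.001, -0.001, -1.0]]
ft_force: [-2.6, -0.1, 6.1]
width: 0.0417
finger_force: 60.4
```

```bash
python3 -m handwheel '[0,0,0,-0.14,0,0,0,-0.18,0,0,0,-0.18,0,0,0,-0.18,0,0,0,-0.18,0,0,0,-0.18,0,0,0,-0.18,0,0,0,-0.18,0,0,0,-0.14,0,0,0,0,0,0,0,0]' && python3 -m handwheel '[0,0,0,0,0,0,0,0,0,0,0,0,0,0,40,0,0,0,40,0,0,0,40,0,-33,-40,0,0,-33,-40,0,0,-33,-40,0,0,0,-40,0,0,0,-40,0,0,0,0,0,0]' 0.6; python3 -c "
from h import *
a=optics.grab_frame('top');G,R=unit(a);print(G,R)
print([(R[i]-G[i])[:2]@np.array([.18,.984])*1000 for i in range(min(len(G),len(R)))])
cv2.imwrite('pics/u2.png',cv2.resize(a[195:275,275:395,::-1],None,fx=5,fy=5))
print([(b[0],b[1][4]) for b in blobs(mask(a,3,14,180,90),50)])"
```

```text
t: 34.55
tool_pos: [0.5279, -0.0478, 0.0131]
tcp_rot: [[-0.054, 0.999, 0.001], [0.999, 0.054, -0.002], [-0.002, 0.001, -1.0]]
ft_force: [-3.2, -1.1, 6.0]
width: 0.0413
finger_force: 60.5
t: 36.05
tool_pos: [0.429, -0.2495, 0.1321]
tcp_rot: [[-0.051, 0.999, 0.001], [0.999, 0.051, -0.001], [-0.001, 0.001, -1.0]]
ft_force: [0.2, -0.3, 0.8]
width: 0.0683
finger_force: 0.0
[] []
[]
[(array([461.57303371, 267.33333333]), np.int32(267)), (array([449.86849315, 303.61369863]), np.int32(365))]
```

View pics/u2.png

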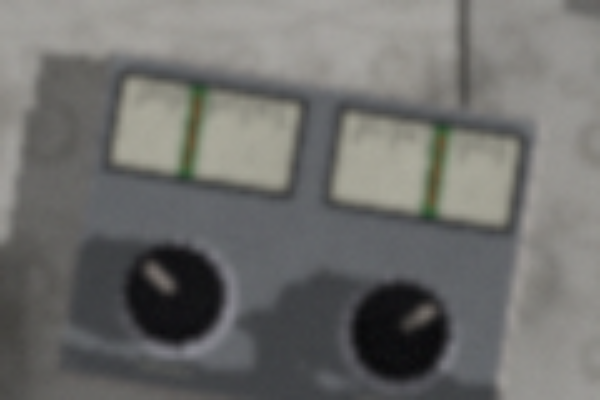

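Both needles lie in the middle of their bands (crop 190,132 and 435,170). Now the small button, with shut fingers.

```bash
python3 -m handwheel '[0.6,47,0,0,0.6,47,0,0,0.6,47,0,0,0.6,47,0,0,0.6,46.5,0,0,0,0,0,0,0,0,-40,0,0,0,-40,0,0,0,-25,0,0,0,-10,0,0,0,0,0,0,0,0,0]' -1 && python3 -m handwheel '[0,0,-10,0,0,0,-10,0,0,0,0,0]'
```

```text
t: 37.6
tool_pos: [0.4329, -0.0127, 0.0181]
tcp_rot: [[-0.055, 0.998, 0.002], [0.998, 0.055, -0.0], [-0.001, 0.002, -1.0]]
ft_force: [0.2, 0.3, 0.3]
width: -0.0005
finger_force: 0.0
t: 37.98
tool_pos: [0.4306, -0.0122, -0.0039]
tcp_rot: [[-0.055, 0.998, -0.002], [0.998, 0.055, 0.0], [0.0, -0.002, -1.0]]
ft_force: [0.5, -0.2, -0.1]
width: -0.0002
finger_force: 0.0
```

```bash
python3 -m handwheel '[0,-1,-5,0,0,0,-3,0,0,0,0,0,0,0,0,0]' && python3 -m handwheel '[0,0,-2,0,0,0,-2,0,0,0,0,0,0,0,0,0]'&& python3 -m handwheel '[0,0,-2,0,0,0,-1,0,0,0,0,0,0,0,0,0]'
```

```text
t: 38.48
tool_pos: [0.4318, -0.0134, -0.0109]
tcp_rot: [[-0.055, 0.998, 0.0], [0.998, 0.055, -0.0], [-0.0, 0.0, -1.0]]
ft_force: [0.4, 0.2, -0.2]
width: 0.0002
finger_force: 0.0
t: 38.98
tool_pos: [0.432, -0.0134, -0.0148]
tcp_rot: [[-0.055, 0.998, 0.001], [0.998, 0.055, -0.0], [-0.0, 0.001, -1.0]]
ft_force: [0.6, -0.0, 2.6]
width: 0.0001
finger_force: 0.8
t: 39.48
tool_pos: [0.432, -0.0134, -0.0179]
tcp_rot: [[-0.055, 0.998, 0.0], [0.998, 0.055, -0.0], [-0.0, 0.0, -1.0]]
ft_force: [-0.1, 0.0, 2.9]
width: 0.0003
finger_force: 1.7
```

```bash
python3 -m handwheel '[0,0,-1.5,0,0,0,-1,0,0,0,0,0,0,0,0,0]' && python3 -m handwheel '[0,0,-1,0,0,0,0,0,0,0,0,0]'
```

```text
t: 39.98
tool_pos: [0.4319, -0.0134, -0.0203]
tcp_rot: [[-0.055, 0.998, 0.0], [0.998, 0.055, -0.0], [-0.0, 0.0, -1.0]]
ft_force: [-0.6, 0.7, 6.1]
width: -0.0
finger_force: 3.1
t: 40.35
tool_pos: [0.4321, -0.0134, -0.0205]
tcp_rot: [[-0.055, 0.998, 0.001], [0.998, 0.055, -0.0], [-0.0, 0.001, -1.0]]
ft_force: [-4.1, 1.0, 16.3]
width: -0.0002
finger_force: 8.1
```

Bottomed out: the force jumped to 16 N. Letting go, backing off and checking everything.

```bash
python3 -m handwheel '[0,0,5,0,0,0,20,0,0,0,40,0,0,0,50,0,-5,40,0,0,-5,40,0,0,-5,40,0,0,-5,40,0,0,0,0,0,0,0,0,0,0,0,0,0,0]'; python3 -c "
from h import *
a=optics.grab_frame('top');c=lambda x,y,w,h:cv2.resize(a[y:y+h,x:x+w,::-1],(400,400*h//w))
cv2.imwrite('pics/end.png',np.hstack([c(425,240,105,105),c(285,200,105,105)]));print(tray(a))
print([(b[0],b[1][4],ray('top',*b[0],.036)) for b in blobs(mask(a,3,14,180,90),50)])
for b in blobs(mask(optics.grab_frame('side'),45,90,80),30):
    if 360<b[0][0]<390 and 230<b[0][1]<260:print('side button',b[0],'was 378.5 241.9')"
```

```text
t: 41.72
tool_pos: [0.4117, 0.1456, 0.0933]
tcp_rot: [[-0.053, 0.999, -0.001], [0.999, 0.053, -0.0], [-0.0, -0.001, -1.0]]
ft_force: [-0.2, 0.0, -0.3]
width: -0.0001
finger_force: 0.0
(array([ 0.43934606, -0.35246533,  0.016     ]), np.float64(-19.71679248336426), [np.float64(0.1451806726048822), np.float64(0.06361127293923667)])
[(array([464.34869739, 271.30861723]), np.int32(499), array([ 0.50216679, -0.28971195,  0.036     ])), (array([453.58007812, 304.01953125]), np.int32(512), array([ 0.43016423, -0.26320282,  0.036     ]))]
side button [378.32673267 241.96039604] was 378.5 241.9
```

View pics/end.png

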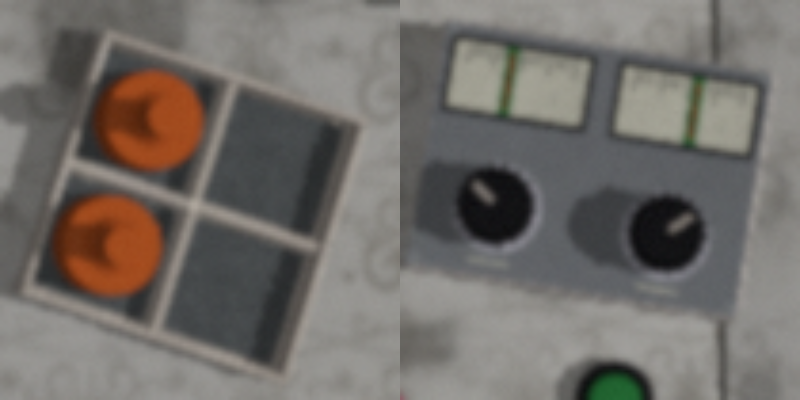

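The caps are upright in the tray (150,120 and 108,245), both needles are centred (510,82 and 692,110), and the button is back up. Handing in.

```bash
python3 -c "
from station import sign_off
print(sign_off())"
```

```text
the job is handed in; nothing more can be done
None
```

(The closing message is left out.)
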